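# Hold a cork press down on its setting gauge

### The job

Set the stroke of the bench cork press: take the flat steel setting gauge by its wooden grip, slide its blade flat into the gap under the plunger, between the two guide cheeks, until its shoulders meet the cheeks, and let go of it. Then press the black cap down so that the plunger sits on the blade, and on against the spring until the cap's lower edge stands in the middle of the green band, never pushing it to the bottom of its spring, and finish while still holding it there so that the lock nut could be tightened. Leave the bottles, glass, cup, candle and coaster as they are.

Things in the scene. Friction and masses are not known exactly. Their poses are not given: they have to be found in the camera images.
- gauge_grip (a point): Grip point of the loose setting gauge (0.1 to 0.2 kg) that lies flat on the worktop: middle of an upright wooden tab 40 long (x), 14 thick (y), 8 to 58 above the gauge's underside; the point is 36 above the underside. x points along the blade to its tip, z up. Under the tab lies a steel heel 8 thick, 46 wide, from x = -25 to +45, where it ends in two square shoulders.
- gauge_tip (a point): End of the gauge's blade, on its centre line, half-way up its thickness: 120 mm ahead (x) of the grip point and 32 below it. The steel blade, 8 thick and 30 wide, runs from the shoulders to this half-round tip. Axes as gauge_grip.
- press_home (a point): Where the blade's tip is when the gauge is fully home (then gauge_grip is at x = -120, z = +32 from here). x points into the press, the way the blade slides in, roughly away from the robot; z up. The press is screwed down. The gauge lies on the flat dark base plate, 100 wide, top 14 above the worktop (4 below this point), from x = -150 to +58. Column behind at x = +28.
- press_mouth (a point): Mouth of the guide way, midway between the fronts of two steel cheeks, 75 mm before press_home, same height and axes. The cheeks stand 16 tall on the plate and run 40 mm in (+x), 34 apart; the gauge's shoulders stop at their fronts. Behind them, 55 in from here, is the plunger's axis: its round brass foot (24 across) leaves an 18 high gap over the plate, under a grey head 47 to 67 above the worktop.
- cap_top (a point): Centre of the flat top of the black cap (40 across, 24 tall) on the plunger, 137 above the worktop unpressed. Pushed down, it first lowers the plunger 10 mm onto the blade (about 2 N), then slides over the banded stem against its spring, 16 mm at most: 4 white, then 8 green, then 4 red. With the gauge in, mid-green is 18 mm below the unpressed height.
- plunger (a joint): Travel of the plunger down from its raised rest, m: 0 raised, 0.010 sitting on the gauge's blade, 0.018 on the bare plate. A light spring lifts it when it is let go.
- cap (a joint): How far the cap is pushed down against its spring, measured from the plunger, m: 0 free, 0.004 to 0.012 green band, 0.016 bottomed. The spring is 700 N/m with 2 N preload: about 7.5 N in the middle of green (0.008). Springs back when let go.
- bottle_left: Bystander: half-bottle of red wine, 58 across, 235 tall, at the left. Origin under its base.
- bottle_back: Bystander: half-bottle of red wine, 58 across, 235 tall, at the back left of the press. Origin under its base.
- wine_glass: Bystander: wine glass standing upside down, 81 across, 202 tall, back right. Origin under it.
- steel_cup: Bystander: grey steel cup with a handle, 58x79x92, right. Origin under its base.
- votive: Bystander: low round votive glass with a tealight in it, 74 across, 43 tall, left. Origin under its base.
- coaster: Bystander: dark slate coaster, 66x68x6, front right. Origin under it.

How it is judged:
On the way, in this order (a step that is already met when the one before it is completed fails the run):
1. the gauge lies home in the gap, let go, before the cap is pressed (x of gauge_tip in the frame of press_home between -0.004 and 0.004 m and y of gauge_tip in the frame of press_home between -0.006 and 0.006 m and z of gauge_tip in the frame of press_home between -0.004 and 0.004 m and angle between the x axis of gauge_grip and the x axis of press_home, either way round below 0.1 rad and contact force between the fingers and anything else below 0.2 N and value of joint plunger below 0.004 m), for 0.2 s.
2. the plunger sits on the gauge and the cap is held in the green band (value of joint plunger between 0.007 and 0.013 m and value of joint cap between 0.004 and 0.012 m), for 0.3 s.
At the end, for the whole second after the job is handed in: The gauge is home: its tip within 4 mm in depth, 6 mm sideways and 4 mm in height of press_home and its blade within 0.1 rad of the press's axis; the plunger sits on it (plunger joint 0.007 to 0.013) and the robot still pushes the cap, held in the green band (cap joint 0.004 to 0.012) (all of step 2 and x of gauge_tip in the frame of press_home between -0.004 and 0.004 m and y of gauge_tip in the frame of press_home between -0.006 and 0.006 m and z of gauge_tip in the frame of press_home between -0.004 and 0.004 m and angle between the x axis of gauge_grip and the x axis of press_home, either way round below 0.1 rad and contact force between any of the fingers, the arm and anything else above 2 N); the arm keeps its last pose, push and grip.
It fails at once if the cap is pushed to the bottom of its spring (value of joint cap above 0.015 m).
It fails at once if a bystander is shoved by more than 3 cm or knocked over (distance of any of bottle_left, bottle_back, wine_glass, steel_cup, votive, coaster from where it was at the start of the episode above 0.03 m or angle between any of bottle_left, bottle_back, wine_glass, steel_cup, votive, coaster's own z axis and vertical above 0.4 rad).
It also fails if it takes over 58 s, if anything falls off the work surface, if the arm or the gripper's body presses on something with over 40 N, if the wrist force passes 120 N, or if a joint passes its speed limit or range.

### The arm

A 6-joint arm with a two-finger parallel gripper is mounted at the origin on a cart in front of the work surface, level with it; the furniture and walls round the work are solid. World frame = base frame: x ahead of the robot, y to its left, z up, the work surface at z = 0. Lengths are in m, angles in rad, forces in N, time in s.
With the tool pointing down it reaches from about 0.275 to 0.85 m from the base axis. Payload 5.2 kg.
Tool frame: the origin (TCP) lies midway between the tips of the shut fingers; the grasp point (between the pads) lies 19 mm behind it (r.grasp_offset is the distance from the TCP to the grasp point, in m); y points along the fingers, x is the direction in which the jaws open and shut, and the axes are right-handed (so a half turn about y gives the same grasp; the last joint's range is limited). The gripper opens to 85 mm and grips with 20 to 120 N. Pads are 22 mm wide; open, the fingers measure 114 mm over their backs; the gripper's body (76 mm by 85 mm) begins 54 mm behind the grasp point. The pads swing forward as they close: fully open they stand 13 mm farther back than shut.
Start: joints at [1.073, 0.259, 1.535, -0, 1.348, -0.203], TCP at [0.16, 0.526, 0.231] pointing down, gripper open.
Joint ranges: [-3.14, 3.14], [-0.91, 2.08], [0.19, 2.58], [-1.22, 4.36], [0.22, 2.71], [-3.12, 3.12]. Speed limits (rad/s): [2.57, 2.57, 3.14, 3.14, 3.14, 3.14].

### API

Orientations are given as a unit quaternion [w, x, y, z].
In Python, from workcell import r gives the robot as it stands. The module is installed in compiled form; this text tells all that it offers.
- The arm moves only by the tool jog_arm, never from a script. Its argument "rows" is a list of rows, each a list of 7 numbers: the turn, a rotation vector about the tool's x, y, z in degrees, then the shift along the tool's x, y, z in mm, then the closure, from 0 (fully open) to 1 (shut). In form: [[ax, ay, az, dx, dy, dz, claw], ...]. A call has 1 to 10 rows; each row is the pose to reach, as a shift and turn from the pose commanded when the call began, along the tool's axes at that moment; what a row does not reach only later rows make up. A row lasts 1/12 s, in which the tool goes at most 41.7 mm and 7.16 degrees, less where a joint would pass 70% of its speed; a pose out of reach is approached as far as the arm can. A call with a gripper value outside its range is refused whole. The fingers move at their own pace and stop on an object; "newtons" is the grip in N (left out, the last holds). Time passes only in rows, so rows that repeat a pose let the fingers close. It gives the time, the measured TCP pose, the force and the opening at its end, in the units of the state.
- r.state(): the state, without advancing time (a new reading comes with each control period).
- r.grab_frame(name): name is "scene" or "top" or "wrist"; returns a dict with "img" (480x640x3 uint8, red, green, blue), "camera_matrix" (3x3 intrinsics, pixels), "dist" ([k1, k2, p1, p2, k3] as OpenCV has them; the pictures are not rectified), "rvec" (rotation vector, rad) and "tvec" (3), from world to camera coordinates, as OpenCV has them; the wrist camera has in their place "T_tool_cam" (4x4, takes a point from camera to tool coordinates, whose origin is the TCP and whose axes are the tool frame's). Camera axes: x right, y down, z forward; pixel columns grow to the right and rows downward; lengths in m; the calibration is good to about 2 mm. A picture is of the moment at which its call begins: read the wrist's pose just before it. There is no depth.
- r.finish_job(): hands the job in, once; it reports no verdict.
The state is a dict: "t": time; "qpos": joint angles; "joint_velocities": joint speeds; "effort": joint torques, N m; "eef_pos": TCP position; "orientation": TCP orientation; "force": force on the tool from outside, world axes, zero at the start; "wrist_torque": the same for the moment, N m; "finger_gap": finger opening in m.
Only numpy, scipy, OpenCV 4.12 (cv2) and the standard library are available. Lean on these libraries where they do the work, as an engineer would, in place of code of your own. Each camera call takes 0.05 s, during which the arm holds its last target. There are 200 camera calls.

## Working session

There is one attempt and no reset: what is moved stays moved. The work goes in short steps, Python scripts to look and compute and a tool call to move; the robot and the scene stay as the last step left them, time stands still between calls to the robot, and variables do not carry over. Pictures are saved under pics/ and viewed, about 8 in all and at most 12, crops included, and the job is handed in when it is done.

Besides the shell and the picture viewer there is one more tool, called after "Request:" as name(argument=value, ...) on one line, values as JSON. jog_arm: Moves the arm, as the interface text tells. Its arguments: {"type":"object","properties":{"rows":{"type":"array","items":{"type":"array","items":{"type":"number"}}},"newtons":{"type":"number"}},"required":["rows"]}

```bash
mkdir -p pics
cat > h.py <<'E'
import numpy as np, cv2
from workcell import r
from scipy.spatial.transform import Rotation as R
def quat(q): return R.from_quat([q[1],q[2],q[3],q[0]])
def cam(f,st=None):
    if 'rvec' in f:
        M=cv2.Rodrigues(np.array(f['rvec'],float))[0]; t=np.array(f['tvec'],float).ravel()
        return M.T,-M.T@t
    T=np.array(f['T_tool_cam']); Rt=quat(st['orientation']).as_matrix(); p=np.array(st['eef_pos'])
    return Rt@T[:3,:3], Rt@T[:3,3]+p
def ray(f,uv,st=None):
    Rc,c=cam(f,st)
    n=cv2.undistortPoints(np.array(uv,float).reshape(-1,1,2),np.array(f['camera_matrix']),np.array(f['dist'])).reshape(-1,2)
    return c,(Rc@np.c_[n,np.ones(len(n))].T).T
def onz(f,uv,z,st=None):
    c,d=ray(f,uv,st); return c+d*((z-c[2])/d[:,2])[:,None]
def proj(f,X,st=None):
    Rc,c=cam(f,st); X=np.array(X,float).reshape(-1,3)
    rv=cv2.Rodrigues(Rc.T)[0]; return cv2.projectPoints(X,rv,-Rc.T@c,np.array(f['camera_matrix']),np.array(f['dist']))[0].reshape(-1,2)
def save(f,n): cv2.imwrite(n,cv2.cvtColor(f['img'],cv2.COLOR_RGB2BGR))
E
python3 - <<'E'
from h import *
import pickle
st=r.state(); print(st)
for n in ['scene','top']:
    f=r.grab_frame(n); save(f,f'pics/{n}0.png'); pickle.dump(f,open(n+'0.pkl','wb'));print(n,cam(f))
E
```

```text
{'t': 0.0, 'qpos': array([ 1.07320763e+00,  2.59339192e-01,  1.53612172e+00, -1.27579078e-05,
        1.34798532e+00, -2.02786416e-01]), 'joint_velocities': array([ 0.00030959, -0.00017159,  0.00068753,  0.00015546,  0.00110509,
       -0.00013973]), 'effort': array([ 6.77508251e-05, -4.46020067e+01, -2.90573180e+01, -2.95125365e-04,
        1.18984433e-02,  1.52113032e-06]), 'eef_pos': array([0.15951343, 0.5257942 , 0.23046124]), 'orientation': array([-0.56773091,  0.56829147,  0.42055231, -0.42173709]), 'force': array([ 0.25613848, -0.3191862 , -0.21680707]), 'wrist_torque': array([ 0.03563161, -0.01377521,  0.00750818]), 'finger_gap': 0.0854019976782057}
scene (array([[ 0.84121758, -0.40890294,  0.35376741],
       [-0.54063412, -0.62613938,  0.56184004],
       [-0.00823034, -0.66388845, -0.74778633]]), array([-0.00463024, -0.91366176,  1.33400723]))
top (array([[-0.00322954, -0.99157428,  0.12949914],
       [-0.99997928,  0.00248109, -0.00594054],
       [ 0.00556918, -0.12951564, -0.99156174]]), array([0.3676338 , 0.04222988, 1.60880677]))
```

View pics/scene0.png

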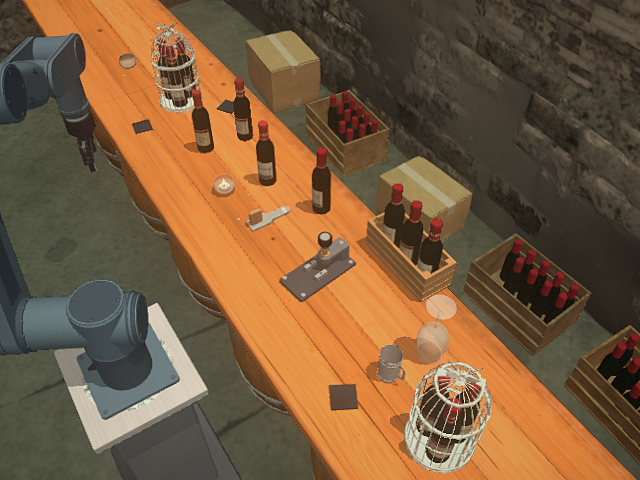

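View pics/top0.png

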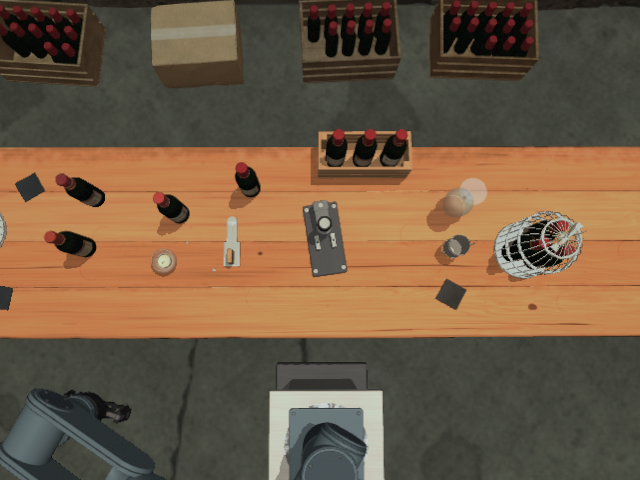

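The scene shot shows the press at about (318,275) and the gauge at (268,217). In the top view the gauge's blade tip is at about (232,219) with its grip at (230,256), and the press plate's corners run from (305,205) to (345,273). I'll segment both in the top view.

Run:
```python
from h import *
import pickle
f=pickle.load(open('top0.pkl','rb'))
print('gauge tip,heel',onz(f,[[232,217],[231,266]],0.008).round(3), 'grip',onz(f,[[230,257]],.058).round(3))
print('plate corners',onz(f,[[303,206],[336,202],[347,274],[313,277]],.014).round(3),'cap',onz(f,[[325,224]],.137).round(3))
im=cv2.cvtColor(f['img'],cv2.COLOR_RGB2BGR)
a=cv2.resize(im[205:285,205:260],None,fx=7,fy=7,interpolation=2);b=cv2.resize(im[195:285,295:355],None,fx=6,fy=6,interpolation=2)
b=b[:540,:360];c=np.zeros((560,750,3),np.uint8);c[:560,:385]=a;c[:540,387:747]=b
cv2.imwrite('pics/crop.png',c)
```

```text
gauge tip,heel [[0.641 0.268 0.008]
 [0.498 0.269 0.008]] grip [[0.519 0.265 0.058]]
plate corners [[ 0.672  0.062  0.014]
 [ 0.683 -0.034  0.014]
 [ 0.474 -0.064  0.014]
 [ 0.466  0.033  0.014]] cap [[0.599 0.002 0.137]]
```

View pics/crop.png

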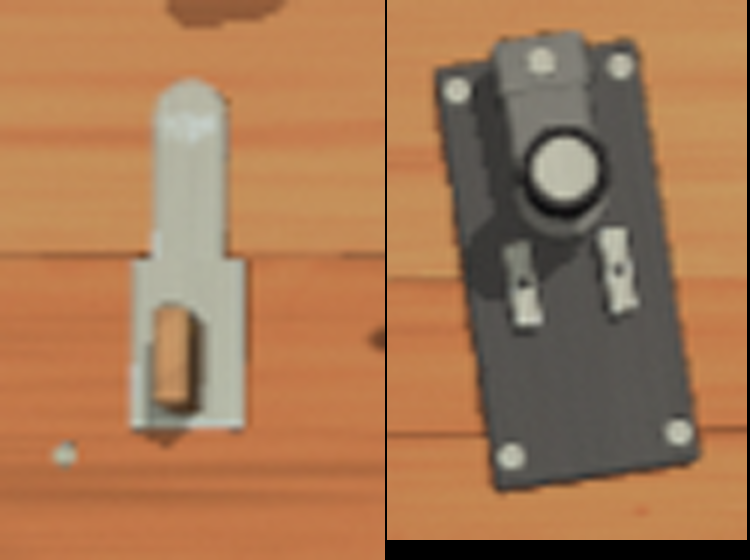

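```bash
cat >> h.py <<'E'
def go(p,yaw,st=None,flip=False):
    """tool pointing down, tool x (jaw) axis at angle yaw in world; returns rotvec deg, shift mm"""
    st=st or r.state(); R0=quat(st['orientation']).as_matrix()
    best=None
    for k in (0,np.pi):
        a=yaw+k; x=np.array([np.cos(a),np.sin(a),0]); y=np.array([0,0,-1.]); Rg=np.c_[x,y,np.cross(x,y)]
        rv=R.from_matrix(R0.T@Rg).as_rotvec(degrees=True)
        d=R0.T@(np.array(p)-st['eef_pos'])*1000
        print('rotvec',rv.round(2),'shift',d.round(1))
E
python3 - <<'E'
from h import *
st=r.state(); print(quat(st['orientation']).as_matrix().round(3))
go([0.519,0.265,0.21],np.pi/2)
f=r.grab_frame('wrist');print(np.array(f['T_tool_cam']).round(3),np.array(f['camera_matrix']).round(0))
E
```

```text
[[ 0.291 -0.001 -0.957]
 [ 0.957 -0.001  0.291]
 [-0.002 -1.     0.   ]]
rotvec [ -0.03 -16.89  -0.09] shift [-145.1   20.6 -419.7]
rotvec [ 1.3000e-01  1.6311e+02 -5.0000e-02] shift [-145.1   20.6 -419.7]
[[ 1.    -0.001 -0.    -0.001]
 [-0.    -0.321  0.947 -0.143]
 [-0.001 -0.947 -0.321  0.083]
 [ 0.     0.     0.     1.   ]] [[368.   0. 313.]
 [  0. 368. 236.]
 [  0.   0.   1.]]
```

Request:
jog_arm(rows=[[0,-2,0,-15,2,-42,0],[0,-4,0,-29,4,-84,0],[0,-6,0,-43,6,-126,0],[0,-8,0,-58,8,-168,0],[0,-10,0,-72,10,-210,0],[0,-12,0,-87,12,-252,0],[0,-14,0,-101,14,-294,0],[0,-16,0,-116,16,-336,0],[0,-17,0,-130,18,-378,0],[0,-17,0,-145,20,-420,0]])

```text
t: 0.98
eef_pos: [0.4981, 0.2805, 0.2123]
orientation: [0.499, -0.499, -0.501, 0.501]
force: [0.9, 0.9, -0.1]
finger_gap: 0.0853
```

Request:
jog_arm(rows=[[0,0,0,0,0,0,0],[0,0,0,0,0,0,0],[0,0,0,0,0,0,0]])

```text
t: 1.23
eef_pos: [0.4964, 0.282, 0.212]
orientation: [0.5, -0.499, -0.5, 0.501]
force: [0.3, 0.1, 0.1]
finger_gap: 0.0851
```

Run:
```python
from h import *
import pickle
st=r.state(); f=r.grab_frame('wrist'); save(f,'pics/w1.png'); pickle.dump((f,st),open('w1.pkl','wb'))
print(st['t'],st['eef_pos'],quat(st['orientation']).as_matrix().round(3),st['force'])
```

```text
1.2333 [0.4963831  0.28195685 0.21200748] [[-0.001 -0.002 -1.   ]
 [ 1.    -0.    -0.001]
 [-0.    -1.     0.002]] [0.34637574 0.11222365 0.07765494]
```

View pics/w1.png

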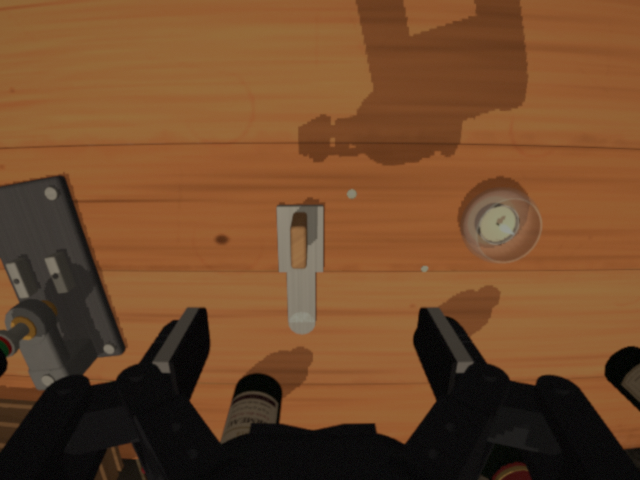

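The wrist view shows the gauge pointing away, with its tip at (302,333), heel corners at (278,206) and (324,206), shoulders at row 272 and the tab top near (299,247). The press is at the lower left.

Run:
```python
from h import *
import pickle
f,st=pickle.load(open('w1.pkl','rb'))
P=onz(f,[[302,333],[278,206],[324,206],[278,272],[324,272]],.008,st); print(P.round(4))
print('tabtop',onz(f,[[299,226],[299,268],[292,247],[306,247]],.058,st).round(4))
hsv=cv2.cvtColor(f['img'],cv2.COLOR_RGB2HSV)
m=((hsv[...,1]<70)&(hsv[...,2]>90)).astype(np.uint8); 
m[:200]=0;m[340:]=0;m[:,:270]=0;m[:,335:]=0
n,l,s,c=cv2.connectedComponentsWithStats(m); i=1+s[1:,4].argmax(); print(s[i])
mm=l==i
rows=[(y,np.where(mm[y])[0]) for y in range(206,334)]
rows=[(y,(x.min()+x.max())/2,x.max()-x.min()+1) for y,x in rows if len(x)>0]
print([rows[k] for k in range(0,len(rows),9)])
uv=np.array([(x,y) for y,x,w in rows if w>20]); Q=onz(f,uv,.008,st); k=np.polyfit(Q[:,0],Q[:,1],1); print('y=',k,'yaw',np.degrees(np.arctan(k[0])))
u,d=ray(f,[[302,333]],st)
go([P[0,0]-.120,np.polyval(k,P[0,0]-.12),.1],np.pi/2+np.arctan(k[0]),st)
```

```text
[[0.6433 0.2696 0.008 ]
 [0.4998 0.2476 0.008 ]
 [0.4998 0.2923 0.008 ]
 [0.5698 0.2455 0.008 ]
 [0.5698 0.293  0.008 ]]
tabtop [[0.5047 0.2697 0.058 ]
 [0.5434 0.2692 0.058 ]
 [0.5236 0.2634 0.058 ]
 [0.5236 0.2755 0.058 ]]
[ 277  206   46  128 3575]
[(206, np.float64(300.0), np.int64(45)), (215, np.float64(299.5), np.int64(46)), (224, np.float64(299.5), np.int64(46)), (233, np.float64(300.0), np.int64(45)), (242, np.float64(300.0), np.int64(45)), (251, np.float64(300.0), np.int64(45)), (260, np.float64(300.5), np.int64(44)), (269, np.float64(300.5), np.int64(44)), (278, np.float64(300.5), np.int64(28)), (287, np.float64(300.5), np.int64(28)), (296, np.float64(301.0), np.int64(27)), (305, np.float64(301.0), np.int64(27)), (314, np.float64(301.0), np.int64(27)), (323, np.float64(301.5), np.int64(26)), (332, np.float64(301.5), np.int64(12))]
y= [0.00421942 0.26635923] yaw 0.24175357361590544
rotvec [-0.1 -0.2 -0. ] shift [-13.4 112.  -27.1]
rotvec [ 0.000e+00  1.798e+02 -1.500e-01] shift [-13.4 112.  -27.1]
```

Request:
jog_arm(rows=[[0,0,0,-6,10,-14,0],[0,0,0,-13,30,-27.5,0],[0,0,0,-13,70,-27.5,0],[0,0,0,-13,110,-27.5,0.3],[0,0,0,-13,145,-27.5,0.5],[0,0,0,-13,175,-27.5,0.5],[0,0,0,-13,192,-27.5,0.5],[0,0,0,-13,192,-27.5,0.5],[0,0,0,-13,192,-27.5,0.5]], newtons=50)

```text
t: 2.03
eef_pos: [0.5233, 0.2697, 0.0197]
orientation: [0.5, -0.499, -0.5, 0.502]
force: [-0.3, 1.2, 0.6]
finger_gap: 0.0428
```

Request:
jog_arm(rows=[[0,0,0,0,0,0,1],[0,0,0,0,0,0,1],[0,0,0,0,0,0,1],[0,0,0,0,0,0,1],[0,0,0,0,0,0,1],[0,0,0,0,0,0,1]])

```text
t: 2.53
eef_pos: [0.5258, 0.2698, 0.0226]
orientation: [-0.499, 0.5, 0.502, -0.499]
force: [-0.9, 0.9, 6.5]
finger_gap: 0.0133
```

Request:
jog_arm(rows=[[0,0,0,0,-10,0,1],[0,0,0,0,-40,0,1],[0,0,0,0,-80,0,1],[0,-2,0,-30,-105,10,1],[0,-4,0,-65,-125,20,1],[0,-6,0,-100,-140,30,1],[0,-8,0,-135,-140,45,1],[0,-8,0,-165,-140,45,1],[0,-8,0,-180,-140,45,1],[0,-8,0,-180,-140,45,1]])

```text
t: 3.37
eef_pos: [0.4794, 0.086, 0.1615]
orientation: [0.464, -0.465, -0.533, 0.534]
force: [0.6, -0.2, -2.6]
finger_gap: 0.0133
```

Request:
jog_arm(rows=[[0,0,0,0,0,0,1],[0,0,0,0,0,0,1],[0,0,0,0,0,0,1]])

```text
t: 3.62
eef_pos: [0.4796, 0.09, 0.1607]
orientation: [-0.463, 0.463, 0.534, -0.534]
force: [0.3, 0.1, -1.2]
finger_gap: 0.0134
```

Run:
```python
from h import *
import pickle
st=r.state(); f=r.grab_frame('wrist'); save(f,'pics/w2.png'); pickle.dump((f,st),open('w2.pkl','wb'))
print(st['t'],st['eef_pos'],quat(st['orientation']).as_matrix().round(3),st['force'])
```

```text
3.6167 [0.47963576 0.0899614  0.16065522] [[-0.142 -0.    -0.99 ]
 [ 0.99   0.    -0.142]
 [ 0.    -1.     0.   ]] [ 0.34721783  0.11756638 -1.19553897]
```

View pics/w2.png

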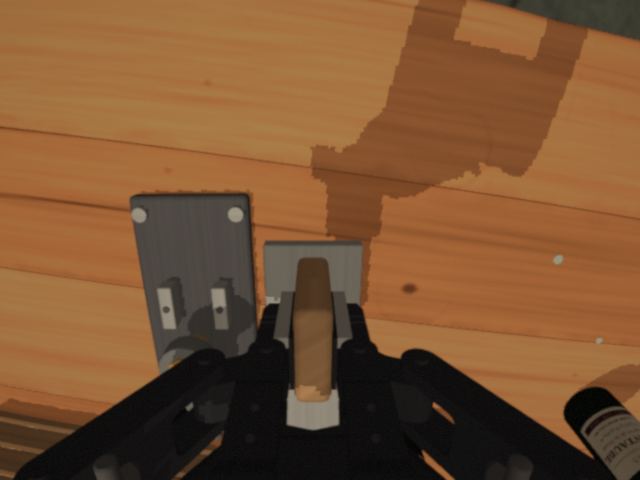

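The wrist view shows the gauge in the jaws, with heel rear corners at (265,242) and (362,240). The press plate's near corners are at (132,198) and (248,195), and the cheek fronts are at about row 288, columns 158–175 and 212–229.

Run:
```python
from h import *
import pickle
f,st=pickle.load(open('w2.pkl','rb'))
g=cv2.cvtColor(f['img'],cv2.COLOR_RGB2GRAY); hsv=cv2.cvtColor(f['img'],cv2.COLOR_RGB2HSV)
R0=quat(st['orientation']).as_matrix()
H=onz(f,[[265,242],[362,240]],st['eef_pos'][2]-.0226+.008,st); print('heel tool mm',((H-st['eef_pos'])@R0*1000).round(1), 'width',np.linalg.norm(H[0]-H[1]))
# plate edges
m=((hsv[...,2]<110)&(hsv[...,1]<90)).astype(np.uint8)
L=[];Rr=[]
for y in range(215,300,5):
    x=np.where(m[y,100:262])[0]+100; L.append((x.min(),y)); Rr.append((x[x<262].max(),y))
for E in (L,Rr):
    Q=onz(f,E,.014,st); k=np.polyfit(Q[:,0],Q[:,1],1); res=Q[:,1]-np.polyval(k,Q[:,0]); print('edge yaw',np.degrees(np.arctan(k[0])),'at x=.5 y',np.polyval(k,.5),'res',abs(res).max())
print('plate front',onz(f,[[132,197],[248,195]],.014,st).round(4))
b=((g>150)&(hsv[...,1]<60)).astype(np.uint8); b[:270]=0;b[345:]=0;b[:,:145]=0;b[:,240:]=0
n,l,s,c=cv2.connectedComponentsWithStats(b)
for i in range(1,n):
    if s[i,4]>100: print(s[i],c[i])
cv2.imwrite('pics/w2c.png',cv2.resize(cv2.cvtColor(f['img'],cv2.COLOR_RGB2BGR)[265:385,130:260],None,fx=5,fy=5,interpolation=2))
print('cheek fronts',onz(f,[[158,289],[175,288],[212,288],[229,287]],.03,st).round(4))
```

```text
heel tool mm [[-22.5  14.6  27.2]
 [ 21.8  14.6  28.1]] width 0.04425704913451566
edge yaw 5.383111153697566 at x=.5 y -0.05660188517391031 res 0.009141173664392266
edge yaw 8.03418869108969 at x=.5 y 0.03949924977198819 res 0.0004481937474775169
plate front [[ 0.4819 -0.0596  0.014 ]
 [ 0.4673  0.0351  0.014 ]]
cheek fronts [[ 0.5539 -0.0312  0.03  ]
 [ 0.5508 -0.0168  0.03  ]
 [ 0.5461  0.0143  0.03  ]
 [ 0.5431  0.0283  0.03  ]]
```

View pics/w2c.png

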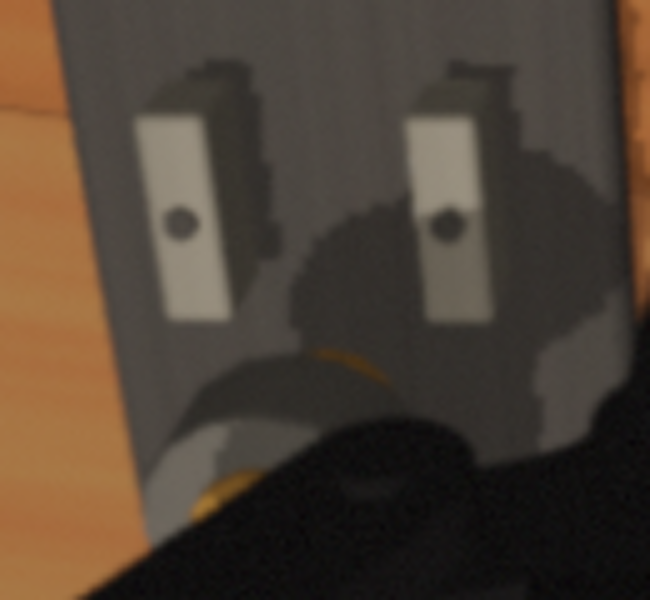

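The crop shows both cheek tops sharply. Their crop corners are (135,118), (203,117), (232,321), (168,321) and (405,118), (471,117), (494,321), (427,322).

Run:
```python
from h import *
import pickle
f,st=pickle.load(open('w2.pkl','rb'))
c=np.array([[135,118],[203,117],[232,321],[168,321],[405,118],[471,117],[494,321],[427,322]],float)/5+[130,265]-.4
Q=onz(f,c,.030,st)[:,:2]; print(Q.round(4))
fr=(Q[[0,1,4,5]]).mean(0); bk=Q[[2,3,6,7]].mean(0); d=bk-fr; print('front mid',fr,'len',np.linalg.norm(d),'yaw',np.degrees(np.arctan2(d[1],d[0])))
for a,b in ((0,3),(1,2),(4,7),(5,6)): e=Q[b]-Q[a]; print(np.degrees(np.arctan2(e[1],e[0])).round(2),end=' ')
e=Q[5]-Q[0];print('front line',np.degrees(np.arctan2(-e[0],e[1])),'inner gap',np.linalg.norm(Q[4]-Q[1]))
yaw=np.radians(8.1); ax=np.array([np.cos(yaw),np.sin(yaw)]); lat=np.array([-ax[1],ax[0]])
home=fr+.075*ax; print('home',home,'grip home',home-.12*ax,'cap',fr+.055*ax)
# cross check: plate centre line from plate edge (right edge 50 mm)
p=np.array([.5,.0395]); print('mouth lateral to plate +y edge (50?)',(p-fr)@lat, 'plate front to mouth (75?)',(np.array([.4746,-.0123])-fr)@ax)
# triangulate cap from top & scene? cap in top view
t=pickle.load(open('top0.pkl','rb')); u=[[295+(565-387)/6-.4,195+168/6-.4]]; print('cap top view',onz(t,u,.137))
print('gauge tool yaw from w1 (deg): ~0.24-8')
```

```text
[[ 0.5534 -0.0324]
 [ 0.5514 -0.0208]
 [ 0.5908 -0.0154]
 [ 0.5926 -0.0268]
 [ 0.5465  0.0131]
 [ 0.5447  0.0241]
 [ 0.5837  0.0304]
 [ 0.5856  0.0187]]
front mid [ 0.54899105 -0.00399738] len 0.03959812783248282 yaw 8.294594913986304
8.11 7.77 8.16 9.13 front line 8.735266115279838 inner gap 0.034292610526248275
home [0.62324282 0.00657021] grip home [ 0.50443998 -0.01033794] cap [0.60344235 0.00375219]
mouth lateral to plate +y edge (50?) 0.049966335420352385 plate front to mouth (75?) -0.07481874473207888
cap top view [[0.60300153 0.00357473 0.137     ]]
gauge tool yaw from w1 (deg): ~0.24-8
```

Run:
```python
from h import *
import pickle
f,st=pickle.load(open('w2.pkl','rb')); R0=quat(st['orientation']).as_matrix()
hsv=cv2.cvtColor(f['img'],cv2.COLOR_RGB2HSV)
E=[]
for x in range(270,358,2): E.append((x,232+np.where(hsv[232:255,x,1]<70)[0].min()))
E=np.array(E,float); k=np.polyfit(E[:,0],E[:,1],1); print(k[0]); 
H=(onz(f,[[270,np.polyval(k,270)],[356,np.polyval(k,356)]],st['eef_pos'][2]-.0146,st)-st['eef_pos'])@R0*1000; print(H.round(1),np.degrees(np.arctan2(H[1,2]-H[0,2],H[1,0]-H[0,0])))
yaw=np.radians(8.2); ax=np.array([np.cos(yaw),np.sin(yaw)]); home=np.array([.549,-.004])+.075*ax
pre=home-.208*ax; go([*pre,.040],np.pi/2+yaw)
```

```text
9.021357535833897e-17
[[-20.2  14.6  27.2]
 [ 19.1  14.6  27.1]] -0.058485254401620515
rotvec [-0.01 -0.02  0.02] shift [-103.   120.5   77.7]
rotvec [-3.0000e-02  1.7998e+02 -2.0000e-02] shift [-103.   120.5   77.7]
```

Request:
jog_arm(rows=[[0,0,0,-20,0,25,1],[0,0,0,-45,0,50,1],[0,0,0,-75,0,70,1],[0,0,0,-100,5,78,1],[0,0,0,-103,30,78,1],[0,0,0,-103,60,78,1],[0,0,0,-103,90,78,1],[0,0,0,-103,110,78,1],[0,0,0,-103,120,78,1],[0,0,0,-103,120,78,1]])

```text
t: 4.5
eef_pos: [0.4157, -0.0227, 0.0385]
orientation: [0.465, -0.462, -0.534, 0.535]
force: [-0.2, -0.2, -1.0]
finger_gap: 0.0133
```

Run:
```python
from h import *
import pickle
st=r.state(); f=r.grab_frame('wrist'); save(f,'pics/w3.png'); pickle.dump((f,st),open('w3.pkl','wb'))
s=r.grab_frame('scene'); 
print(st['t'],st['eef_pos'],quat(st['orientation']).as_matrix().round(3),st['force'])
yaw=np.radians(8.2); ax=np.array([np.cos(yaw),np.sin(yaw)]); home=np.array([.549,-.004])+.075*ax
go([*(home-.208*ax),.040],np.pi/2+yaw); go([*(home-.118*ax),.038],np.pi/2+yaw)
a=cv2.resize(cv2.cvtColor(s['img'],cv2.COLOR_RGB2BGR)[210:320,210:360],None,fx=4,fy=4,interpolation=2)
cv2.imwrite('pics/s3.png',a)
```

```text
4.5 [ 0.4157207  -0.02274456  0.03851938] [[-0.142 -0.004 -0.99 ]
 [ 0.99   0.002 -0.142]
 [ 0.002 -1.     0.004]] [-0.20132812 -0.19459442 -1.01281562]
rotvec [-0.04 -0.02  0.02] shift [ 0.3  0.6 -0.2]
rotvec [-4.0000e-02  1.7998e+02 -7.0000e-02] shift [ 0.3  0.6 -0.2]
rotvec [-0.04 -0.02  0.02] shift [  0.4   2.5 -90.2]
rotvec [-4.0000e-02  1.7998e+02 -7.0000e-02] shift [  0.4   2.5 -90.2]
```

View pics/w3.png

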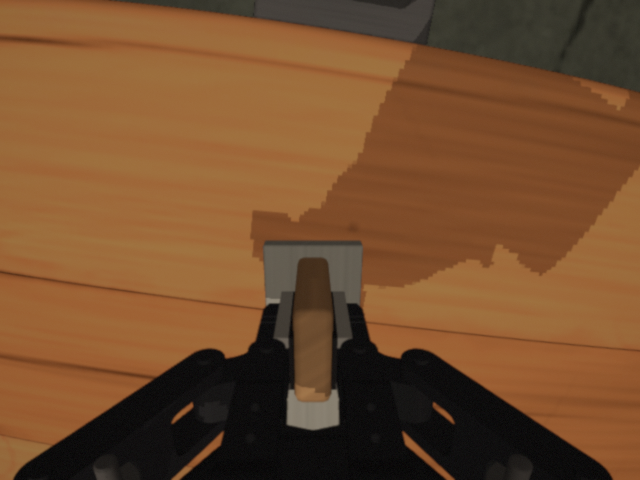

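The gauge sits square in the jaws: heel rear edge level at row 241, tab centred at column 313. Next I insert gently and watch the force.

Request:
jog_arm(rows=[[0,0,0,0.4,0,0,1],[0,0,0,0.4,0,-8,1],[0,0,0,0.4,0,-16,1],[0,0,0,0.4,0,-24,1],[0,0,0,0.4,0,-32,1],[0,0,0,0.4,0,-40,1],[0,0,0,0.4,0,-48,1],[0,0,0,0.4,0,-56,1],[0,0,0,0.4,0,-60,1],[0,0,0,0.4,0,-60,1]])

```text
t: 5.43
eef_pos: [0.4776, -0.0151, 0.0405]
orientation: [-0.463, 0.464, 0.534, -0.534]
force: [0.2, -0.7, -1.6]
finger_gap: 0.0132
```

Run:
```python
from h import *
st=r.state(); R0=quat(st['orientation']).as_matrix()
s=r.grab_frame('scene'); 
print(st['t'],st['eef_pos'],R0.round(3),st['force'],st['wrist_torque'])
a=cv2.resize(cv2.cvtColor(s['img'],cv2.COLOR_RGB2BGR)[210:330,230:370],None,fx=5,fy=5,interpolation=2)
cv2.imwrite('pics/s4.png',a)
```

```text
5.4333 [ 0.47758703 -0.0150553   0.0405451 ] [[-0.141  0.001 -0.99 ]
 [ 0.99  -0.    -0.141]
 [-0.    -1.    -0.001]] [ 0.23393271 -0.72824252 -1.59227083] [-0.04214913  0.02620646  0.00055901]
```

View pics/s4.png

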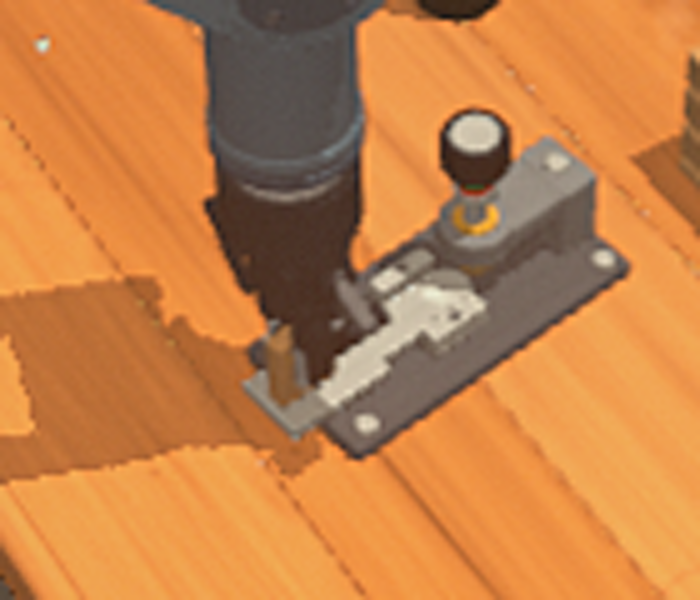

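The blade tip is between the cheeks and nearly under the head. I continue to the stop, slightly lower.

Request:
jog_arm(rows=[[0,0,0,0,1,-4,1],[0,0,0,0,2,-8,1],[0,0,0,0,2,-12,1],[0,0,0,0,2,-16,1],[0,0,0,0,2,-20,1],[0,0,0,0,2,-23,1],[0,0,0,0,2,-25,1],[0,0,0,0,2,-26,1],[0,0,0,0,2,-26,1]])

```text
t: 6.23
eef_pos: [0.5023, -0.0113, 0.0386]
orientation: [-0.463, 0.463, 0.534, -0.534]
force: [-0.5, 0.0, -2.3]
finger_gap: 0.0131
```

Request:
jog_arm(rows=[[0,0,0,0,0.5,-1,1],[0,0,0,0,1,-2,1],[0,0,0,0,1.5,-3,1],[0,0,0,0,1.5,-3,1],[0,0,0,0,1.5,-3,1]])

```text
t: 6.65
eef_pos: [0.5052, -0.011, 0.0371]
orientation: [-0.463, 0.463, 0.534, -0.534]
force: [-0.6, -0.3, -1.6]
finger_gap: 0.0136
```

Request:
jog_arm(rows=[[0,0,0,0,0.5,-0.5,1],[0,0,0,0,1,-1,1],[0,0,0,0,1,-1.5,1],[0,0,0,0,1,-1.5,1],[0,0,0,0,1,-1.5,1]])

```text
t: 7.07
eef_pos: [0.5051, -0.0109, 0.0366]
orientation: [0.464, -0.463, -0.534, 0.535]
force: [-8.3, -1.4, 8.0]
finger_gap: 0.0135
```

Request:
jog_arm(rows=[[0,0,0,0,0,-0.5,1],[0,0,0,0,0,-1,1],[0,0,0,0,0,-1,1],[0,0,0,0,0,-1,1]])

```text
t: 7.4
eef_pos: [0.5052, -0.0109, 0.0366]
orientation: [0.464, -0.462, -0.533, 0.535]
force: [-11.5, -3.4, 11.3]
finger_gap: 0.0136
```

Request:
jog_arm(rows=[[0,0,0,0,-1.5,1.5,1],[0,0,0,0,-1.5,1.5,1],[0,0,0,0,-1.5,1.5,0.75],[0,0,0,0,-1.5,1.5,0.6],[0,0,0,0,-1.5,1.5,0.5],[0,0,0,0,-1.5,1.5,0.5],[0,0,0,0,-1.5,1.5,0.5],[0,0,0,0,-1.5,1.5,0.5],[0,0,0,0,-1.5,1.5,0.5]])

```text
t: 8.15
eef_pos: [0.5062, -0.0108, 0.0376]
orientation: [-0.463, 0.463, 0.534, -0.534]
force: [0.7, 0.2, 0.3]
finger_gap: 0.0427
```

Request:
jog_arm(rows=[[0,0,0,0,-10,0,0.5],[0,0,0,0,-30,0,0.5],[0,0,0,0,-65,0,0.5],[0,0,0,0,-100,0,0.5],[0,0,0,0,-140,15,0.5],[0,0,0,0,-170,30,0.5],[0,0,0,0,-180,40,0.5],[0,0,0,0,-180,40,0.5],[0,0,0,0,-180,40,0.5]])

```text
t: 8.9
eef_pos: [0.4667, -0.0165, 0.2185]
orientation: [-0.463, 0.464, 0.534, -0.534]
force: [0.2, 0.2, -0.0]
finger_gap: 0.043
```

Run:
```python
from h import *
import pickle
st=r.state(); f=r.grab_frame('wrist'); save(f,'pics/w5.png'); pickle.dump((f,st),open('w5.pkl','wb'))
print(st['t'],st['eef_pos'],quat(st['orientation']).as_matrix().round(3),st['force'])
```

```text
8.9 [ 0.46666936 -0.01649401  0.21850966] [[-0.141  0.002 -0.99 ]
 [ 0.99  -0.001 -0.141]
 [-0.001 -1.    -0.002]] [ 0.20810674  0.20673088 -0.0436408 ]
```

View pics/w5.png

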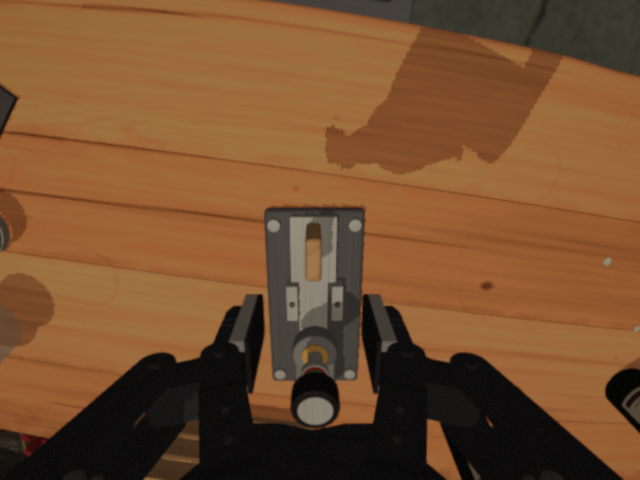

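The gauge lies straight on the plate with its shoulders at the cheek fronts (row ~286) and the tab at (314,250). The cap top's centre is at about (316,409).

Run:
```python
from h import *
import pickle
f,st=pickle.load(open('w5.pkl','rb'))
hsv=cv2.cvtColor(f['img'],cv2.COLOR_RGB2HSV)
m=((hsv[...,2]>110)&(hsv[...,1]<60)).astype(np.uint8); w=m[385:430,285:350]; M=cv2.moments(w,True); u=[285+M['m10']/M['m00'],385+M['m01']/M['m00']]
print(u,M['m00']); cap=onz(f,[u],.137,st)[0]; print('cap',cap,'exp .6034 .0038')
print('row scan heel',[ (y,np.where(m[y,285:345])[0].min()+285,np.where(m[y,285:345])[0].max()+285) for y in (222,240,260,275)])
H=onz(f,[[289.5,217],[337,217]],.022,st); print('heel rear',H.round(4),'exp home rear mid', np.array([.6232,.0067])-.145*np.array([.9898,.1426]))
print('rotvec/shift to above cap z .16'); go([.6034,.0038,.160],np.pi/2+np.radians(8.2)); go([*cap[:2],.160],np.pi/2+np.radians(8.2))
```

```text
[314.9226519337017, 410.5966850828729] 724.0
cap [0.60331624 0.00390528 0.137     ] exp .6034 .0038
row scan heel [(222, np.int64(290), np.int64(336)), (240, np.int64(290), np.int64(336)), (260, np.int64(291), np.int64(335)), (275, np.int64(291), np.int64(335))]
heel rear [[ 0.4829 -0.0374  0.022 ]
 [ 0.4765  0.0078  0.022 ]] exp home rear mid [ 0.479679 -0.013977]
rotvec/shift to above cap z .16
rotvec [ 0.02 -0.1   0.  ] shift [   0.6   57.4 -138.4]
rotvec [-1.000e-02  1.799e+02  2.000e-02] shift [   0.6   57.4 -138.4]
rotvec [ 0.02 -0.1   0.  ] shift [   0.7   57.4 -138.4]
rotvec [-1.000e-02  1.799e+02  2.000e-02] shift [   0.7   57.4 -138.4]
```

Request:
jog_arm(rows=[[0,0,0,0.6,0,-25,1],[0,0,0,0.6,0,-55,1],[0,0,0,0.6,0,-90,1],[0,0,0,0.6,0,-120,1],[0,0,0,0.6,5,-138.5,1],[0,0,0,0.6,25,-138.5,1],[0,0,0,0.6,45,-138.5,1],[0,0,0,0.6,57,-138.5,1],[0,0,0,0.6,57,-138.5,1],[0,0,0,0.6,57,-138.5,1]])

```text
t: 9.78
eef_pos: [0.6026, 0.004, 0.158]
orientation: [0.465, -0.462, -0.533, 0.535]
force: [0.1, -0.4, -0.2]
finger_gap: -0.0002
```

Request:
jog_arm(rows=[[0,0,0,0,0,0,1],[0,0,0,0,0,0,1],[0,0,0,0,0,0,1]])

```text
t: 10.03
eef_pos: [0.6042, 0.0036, 0.1616]
orientation: [-0.463, 0.464, 0.534, -0.534]
force: [-0.8, -0.4, -0.2]
finger_gap: 0.0002
```

Request:
jog_arm(rows=[[0,0,0,0,8,0,1],[0,0,0,0,14,0,1],[0,0,0,0,20,0,1],[0,0,0,0,24,0,1],[0,0,0,0,28,0,1],[0,0,0,0,30,0,1],[0,0,0,0,30,0,1],[0,0,0,0,30,0,1]])

```text
t: 10.7
eef_pos: [0.6034, 0.0037, 0.1305]
orientation: [0.463, -0.463, -0.534, 0.534]
force: [-1.3, -0.1, 0.4]
finger_gap: 0.0001
```

Request:
jog_arm(rows=[[0,0,0,0,1,0,1],[0,0,0,0,2,0,1],[0,0,0,0,3,0,1],[0,0,0,0,4,0,1],[0,0,0,0,4,0,1],[0,0,0,0,4,0,1]])

```text
t: 11.2
eef_pos: [0.6037, 0.0037, 0.1267]
orientation: [-0.463, 0.464, 0.534, -0.534]
force: [-0.4, -0.2, 2.2]
finger_gap: -0.0001
```

Request:
jog_arm(rows=[[0,0,0,0,1,0,1],[0,0,0,0,2,0,1],[0,0,0,0,3,0,1],[0,0,0,0,4,0,1],[0,0,0,0,4,0,1],[0,0,0,0,4,0,1],[0,0,0,0,4,0,1]])

```text
t: 11.78
eef_pos: [0.6037, 0.0037, 0.1228]
orientation: [-0.463, 0.464, 0.534, -0.534]
force: [-1.1, 0.4, 4.9]
finger_gap: -0.0001
```

Request:
jog_arm(rows=[[0,0,0,0,1,0,1],[0,0,0,0,2,0,1],[0,0,0,0,3,0,1],[0,0,0,0,4,0,1],[0,0,0,0,4,0,1],[0,0,0,0,4,0,1],[0,0,0,0,4,0,1]])

```text
t: 12.37
eef_pos: [0.6037, 0.0037, 0.1192]
orientation: [-0.463, 0.464, 0.534, -0.534]
force: [-2.0, 0.5, 6.6]
finger_gap: 0.0001
```

Request:
jog_arm(rows=[[0,0,0,0,0,0,1],[0,0,0,0,0,0,1],[0,0,0,0,0,0,1],[0,0,0,0,0,0,1],[0,0,0,0,0,0,1],[0,0,0,0,0,0,1]])

```text
t: 12.87
eef_pos: [0.6038, 0.0037, 0.1192]
orientation: [-0.463, 0.464, 0.534, -0.534]
force: [-1.3, 0.8, 6.7]
finger_gap: 0.0001
```

Run:
```python
from h import *
for i in range(5):
    s=r.grab_frame('scene'); st=r.state(); print(st['t'],st['eef_pos'].round(4),st['force'].round(2))
a=cv2.resize(cv2.cvtColor(s['img'],cv2.COLOR_RGB2BGR)[215:315,270:370],None,fx=6,fy=6,interpolation=2)
cv2.imwrite('pics/s6.png',a)
```

```text
12.9167 [0.6037 0.0037 0.1192] [-1.47  1.42  7.72]
12.9667 [0.6037 0.0036 0.1192] [-0.99  0.58  7.51]
13.0167 [0.6037 0.0037 0.1192] [-1.7  -0.18  6.93]
13.0667 [0.6037 0.0036 0.1192] [-2.14  0.74  7.42]
13.1167 [0.6037 0.0037 0.1192] [-1.77 -0.46  6.69]
```

View pics/s6.png

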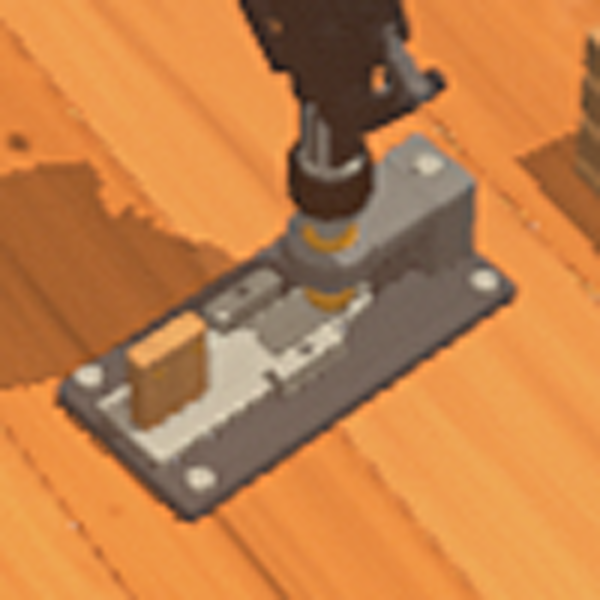

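The foot sits on the blade, the gauge's shoulders are at the cheeks, and the fingertips press the cap. Force (about 7.2 N) and height (119.2 mm) both match mid-green.

```bash
python3 -c "
from workcell import r
print(r.finish_job())"
```

```text
the job is handed in; nothing more can be done
None
```

I slid the setting gauge home in the press and let go of it. I then pressed the cap down with shut fingers and handed the job in at about 13.1 s, still holding it there. `finish_job` reports no verdict, so these are my last checks:

- **Gauge:** it stopped against both the cheeks and the plate, pushing back with about 11 N each way. After letting go, its rear edge measured within about 1 mm of where it should be, and the blade was straight to the press.
- **Before pressing:** with the fingers open, the force reading was within its noise. I lifted the hand clear about 2 s before touching the cap.
- **Cap:** the fingertips held at z = 119.2 mm, against 119 mm for mid-green. The upward force of 6.7–7.7 N fits the roughly 7.5 N expected there. I went down in small steps and stayed well short of the bottom of the spring.
- **Band not seen:** in the last picture the foot sits on the blade, but I could not make out the green band itself. Mid-green rests on the height and force readings.
- **Bystanders:** I kept the arm clear of them and felt no unexpected contact, but I did not re-measure their positions at the end.

No check failed. The only disagreement was about 1 mm between the measured and felt home position, within the 4 mm allowed.

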